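Put the swollen battery pack away through the safe's flap

ROBOT

A 6-joint arm with a two-finger parallel gripper is mounted at the origin on the work surface. World frame = base frame: x ahead of the robot, y to its left, z up, the work surface at z = 0. Lengths are in m, angles in degrees, forces in N, time in s.
With the tool pointing down it reaches from about 0.35 to 0.875 m from the base axis. Payload 4.2 kg.
Tool frame: the origin (TCP) lies where the fingers leave the gripper's body, on its centre line; the fingertips stand 70 mm ahead of it and the grasp point (between the pads) lies 51 mm ahead of it; z points along the fingers, y is the direction in which the jaws open and shut (so a half turn about z gives the same grasp; the last joint's range is limited). The gripper opens to 87 mm and grips with 3 to 60 N. Pads are 19 mm wide; open, the fingers measure 117 mm over their backs; the gripper's body (75 mm by 190 mm) begins 51 mm behind the grasp point.
Start: joints at [84.431, 22.042, 0.453, 0, -68.411, -14.817], TCP at [0.218, 0.586, 0.292] pointing down, gripper open.
Joint ranges: [-179.83, 179.83], [-69.29, 118.12], [-61.27, 80.66], [-181.25, 117.63], [-171.15, -9.14], [-177.46, 177.46]. Speed limits (degrees/s): [159.86, 159.86, 180, 180, 180, 180].

INTERFACE

Orientations are given as a 3x3 rotation matrix whose columns are the frame's x, y, z axes.
In Python, from station import sense, capture, camera_model, finish_job gives the robot as it stands.
- The arm moves only by the shell command python3 -m inch 'ROWS'. ROWS is JSON, a list of rows, each an object with "hand": the closure, from 0 (fully open) to 1 (shut); "slide": the shift along the world's x, y, z in cm, a list of three; "yaw": the turn about the world's z in rad. A call has 1 to 10 rows; each row is the pose to reach, as a shift and turn from the pose commanded when the call began; what a row does not reach only later rows make up. A row lasts 1/8 s, in which the tool goes at most 62.5 mm and 10.7 degrees, less where a joint would pass 70% of its speed; a pose out of reach is approached as far as the arm can. A call with a gripper value outside its range is refused whole. The fingers move at their own pace and stop on an object; the grip force is fixed at half the most. Time passes only in rows, so rows that repeat a pose let the fingers close. It gives the time, the measured TCP pose, the force and the opening at its end, in the units of the state.
- sense(): the state, without advancing time (a new reading comes with each control period).
- capture(name): name is "side" or "top"; returns the picture (384x512x3 uint8, blue, green, red); there is no depth.
- camera_model(name): a dict with "mtx" (3x3 intrinsics, pixels), "k1" (the pictures are not rectified: a ray, as slopes to the right and down, at radius r is drawn at 1 + k1 r^2 times it, then the intrinsics apply), "xyz" and "orientation" of the camera in the world. Camera axes: x right, y up, looking along -z (the intrinsics and any distortion apply to the point x, -y, -z); pixel columns grow to the right and rows downward; lengths in m; the calibration is good to about 2 mm. A picture is of the moment at which its call begins. camera_model takes no time and is no camera call.
- finish_job(): hands the job in, once; it reports no verdict.
The state is a dict: "time_s": time; "joints": joint angles; "joint_velocities": joint speeds; "effort": joint torques, N m; "tcp_pos": TCP position; "ee_rot": TCP orientation; "wrist_force": force on the tool from outside, world axes, zero at the start; "moment": the same for the moment, N m; "gripper_width": opening from 0.0 (shut) to 1.0 (fully open).
Only numpy, scipy, OpenCV 4.12 (cv2) and the standard library are available. Lean on these libraries where they do the work, as an engineer would, in place of code of your own. Each camera call takes 0.05 s, during which the arm holds its last target. There are 200 camera calls.

TASK

Two battery packs lie on the loading ledge of the steel battery safe. With the fingertips, gently push the swollen one (the one with the bulging lid) along the ledge, in under the self-closing flap, until it slides down the chute into the safe, then draw the hand back out so that the flap falls fully shut. Only push: do not lift or carry the pack, and leave the good pack and everything else on the desk where it is.

Things in the scene. Friction and masses are not known exactly. Their poses are not given: they have to be found in the camera images.
- safe: Grey steel battery safe fixed to the desk: 285 mm deep, 250 wide, 204 high, carrying handle 31 mm high on the roof 160 mm behind the front face, steel loading ledge on its front. Origin: on the desk (z = 0), in the plane of the front face, under the middle of the flap opening. x points level into the safe (direction of pushing), y along the flap, z up.
- sill (a point): Middle of the ledge's top surface at the front face (safe x = 0, 110 mm above the desk). The level ledge, 240 mm wide, reaches 175 mm out from here (to safe x = -175 mm) and is open at its outer end; side lips 12 mm high at safe y = +-118 mm. The opening above it is 216 mm wide and 78 mm high, under a solid lintel. Only the packs stand on the ledge.
- chute_edge (a point): Middle of the inner edge of the level sill, which continues the ledge 54 mm into the safe (safe x = +54 mm, 110 mm above the desk). Beyond it a 49 degree chute drops to the safe's floor: a pack whose middle is pushed past this edge tips over it and slides down by itself, clear of the flap.
- flap (a joint): Gravity flap in the opening: aluminium sheet, 206 mm wide, 72 mm long, 140 g, hinged along its top edge 75 mm above the ledge, 6 mm behind the front face. 0 rad = hanging shut; swings only inwards and up (positive) to 1.45 rad. No spring or latch: a push under 2 N on its outside opens it, it rests on whatever is under it and falls shut by its weight within 1 s.
- flap_edge (a point): Middle of the flap's lower edge, 72 mm below its hinge; 3 mm above the ledge when shut.
- swollen_pack: Swollen hard-case battery pack, grey plastic, 150 to 280 g: block 96 mm long (x), 47 wide (y), 25 high, its lid bulging in a dome 80 x 45 mm, 11 mm high at the middle (36 mm in all). Ends flat, upright, 25 mm high. Origin: centre of its underside. Lies flat on one half of the ledge outside the shut flap, its x axis within 0.12 rad of the safe's.
- good_pack: The good pack: the same grey block, 96 x 47 x 25 mm, but with a flat lid. Origin: centre of its underside. It lies on the other half of the ledge, about 105 mm to the side (centre to centre), and stays there.
- wheel_a: Model car wheel, black tyre 88 mm across, 38 mm high, lying flat on the desk. Origin: centre of its underside. Stays put.
- wheel_b: A second such wheel lying on the desk. Origin: centre of its underside. Stays put.
- transmitter: Black pistol-grip radio transmitter standing on its foot (110 x 85 mm), 180 mm high with the steering wheel on its side. Origin: centre of its underside. Stays put.
- screwdriver: Screwdriver, 190 mm long, black handle 26 mm thick, lying on the desk. Origin: on the desk under its middle. Stays put.
- bottle: Drink bottle, 64 mm across, 215 mm high, standing beyond the safe. Origin: centre of its underside. Stays put.
- mug: White mug, 80 mm across, 92 mm high, standing on the desk near the robot's right. Origin: centre of its underside. Stays put.
There are look-alikes about, which are no part of the job. Leave any blue or turquoise look-alike of the swollen_pack alone.

How it is judged (in metres and radians):
On the way, in this order (a step that is already met when the one before it is completed fails the run):
1. the swollen pack, lying on the ledge or sill, holds the flap open (value of joint flap above 0.35 rad and x of swollen_pack in the frame of safe between -0.05 and 0.054 m), for 0.1 s.
2. the swollen pack has slid down the chute (x of swollen_pack in the frame of safe above 0.08 m and height (world z) of swollen_pack below 0.08 m), for 0.1 s.
At the end, for the whole second after the job is handed in: The swollen pack lies at rest in the safe, its origin more than 80 mm behind the front face and lower than 80 mm above the desk; the flap hangs shut (under 0.06 rad); the good pack is within 12 mm of where it lay (all of step 2 and linear speed of swollen_pack below 0.02 m/s and value of joint flap below 0.06 rad and distance of good_pack from where it was at the start of the episode below 0.012 m); the robot touches nothing.
It fails at once if the swollen pack is lifted off the ledge (more than 15 mm) (height (world z) of swollen_pack above 0.125 m).
It fails at once if the swollen pack is pushed roughly (fingers press on it with more than 20 N) (contact force between the fingers and swollen_pack above 20 N).
It fails at once if the good pack is disturbed (moved more than 12 mm) (distance of good_pack from where it was at the start of the episode above 0.012 m).
It fails at once if something else on the desk is disturbed (moved more than 20 mm) (distance of any of wheel_a, wheel_b, transmitter, screwdriver, bottle, mug from where it was at the start of the episode above 0.02 m).
It also fails if it takes over 43 s, if anything falls off the work surface, if the arm or the gripper's body presses on something with over 40 N, if the wrist force passes 120 N, or if a joint passes its speed limit or range.

## Working session

There is one attempt and no reset: what is moved stays moved. The work goes in short steps, Python scripts to look and compute and a shell command to move; the robot and the scene stay as the last step left them, time stands still between calls to the robot, and variables do not carry over. Pictures are saved under pics/ and viewed, about 8 in all and at most 12, crops included, and the job is handed in when it is done.

```bash
mkdir -p pics; cat > h.py <<'E'
import numpy as np, cv2
from station import sense, capture, camera_model, finish_job
def ray(cam,u,v):
    m=camera_model(cam);K=np.array(m["mtx"]);p=np.array([(u-K[0,2])/K[0,0],(v-K[1,2])/K[1,1]])
    q=p.copy()
    for _ in range(20): q=p/(1+m["k1"]*(q@q))
    R=np.array(m["orientation"]);return np.array(m["xyz"]),R@np.array([q[0],-q[1],-1])
def onz(cam,u,v,z):
    o,d=ray(cam,u,v);return o+d*(z-o[2])/d[2]
def proj(cam,P):
    m=camera_model(cam);K=np.array(m["mtx"]);c=np.array(m["orientation"]).T@(np.array(P)-m["xyz"])
    s=np.array([c[0],-c[1]])/-c[2];s=s*(1+m["k1"]*(s@s));return K[0,0]*s[0]+K[0,2],K[1,1]*s[1]+K[1,2]
E
python3 - <<'E'
from h import *
for c in("top","side"):
    m=camera_model(c);print(m)
    cv2.imwrite(f"pics/{c}0.png",cv2.resize(capture(c),(800,600),interpolation=cv2.INTER_CUBIC))
s=sense();print(s["tcp_pos"],s["ee_rot"],s["time_s"],s["wrist_force"])
E
```

```text
{'mtx': array([[450.63030835,   0.        , 253.14848077],
       [  0.        , 450.63030835, 185.21897022],
       [  0.        ,   0.        ,   1.        ]]), 'k1': -0.1661827011511709, 'xyz': array([ 0.39108785, -0.13140812,  1.45235811]), 'orientation': array([[-0.01824407,  0.99661061, -0.08021498],
       [-0.99976829, -0.01726734,  0.01285332],
       [ 0.01142465,  0.08043089,  0.99669471]])}
{'mtx': array([[465.00650511,   0.        , 261.10454744],
       [  0.        , 465.00650511, 197.30846459],
       [  0.        ,   0.        ,   1.        ]]), 'k1': -0.009330261121357809, 'xyz': array([-0.10902273, -0.72984685,  0.79866791]), 'orientation': array([[ 0.70721706,  0.45249419, -0.54322467],
       [-0.70687934,  0.43857372, -0.55495467],
       [-0.0128697 ,  0.77646771,  0.63002561]])}
[0.21754508 0.5854723  0.29126733] [[ 9.37295943e-01 -3.48533978e-01 -6.18201649e-04]
 [-3.48534517e-01 -9.37294049e-01 -1.88575702e-03]
 [ 7.78136702e-05  1.98297702e-03 -9.99998031e-01]] 0.1 [ 0.8800514   0.6446802  -0.13213057]
```

View pics/top0.png

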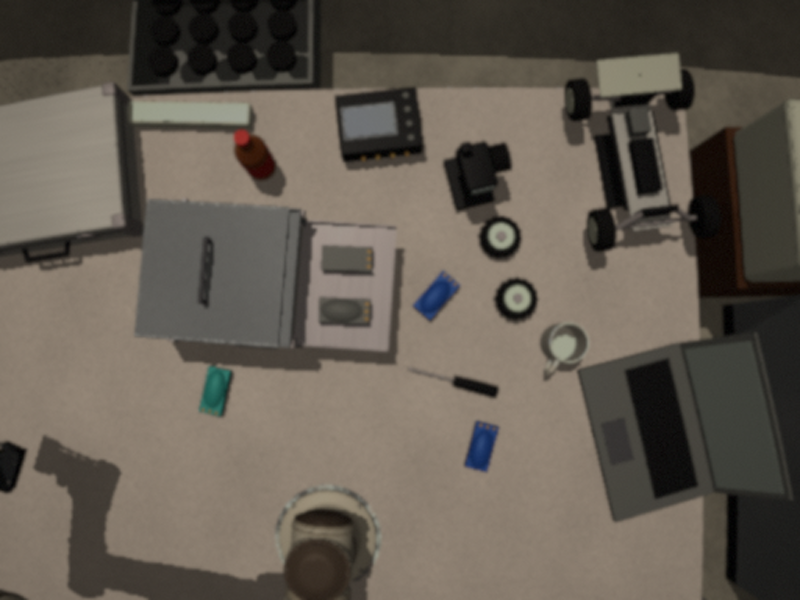

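View pics/side0.png

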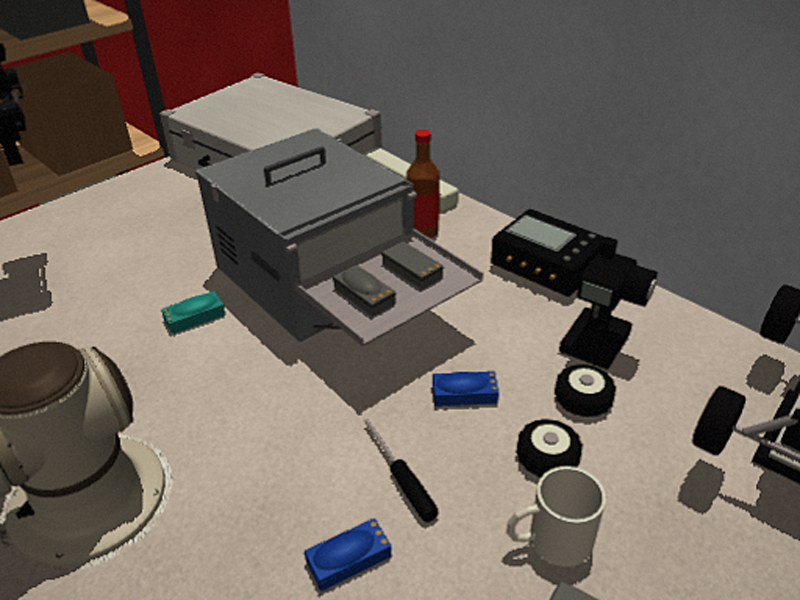

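Top view: there are five candidates. The two grey packs are on the ledge at (345,311), domed lid, and (347,260), flat lid. The blue ones at (437,295) and (482,446) and the turquoise one at (216,390) are look-alikes. The grey domed pack on the half nearer the robot fits the description, and I'll confirm it in a crop.

```bash
python3 - <<'E'
from h import *
t=capture("top")[135:230,180:262]; s=capture("side")[140:225,180:315]
cv2.imwrite("pics/c1.png",np.hstack([cv2.resize(t,None,fx=5,fy=5,interpolation=cv2.INTER_CUBIC)]))
cv2.imwrite("pics/c2.png",cv2.resize(s,None,fx=5.5,fy=5.5,interpolation=cv2.INTER_CUBIC))
E
```

```text
(no output)
```

View pics/c1.png

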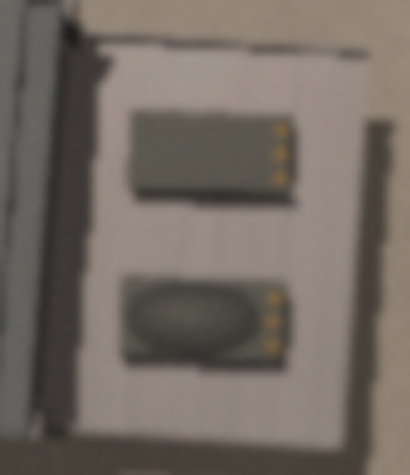

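View pics/c2.png

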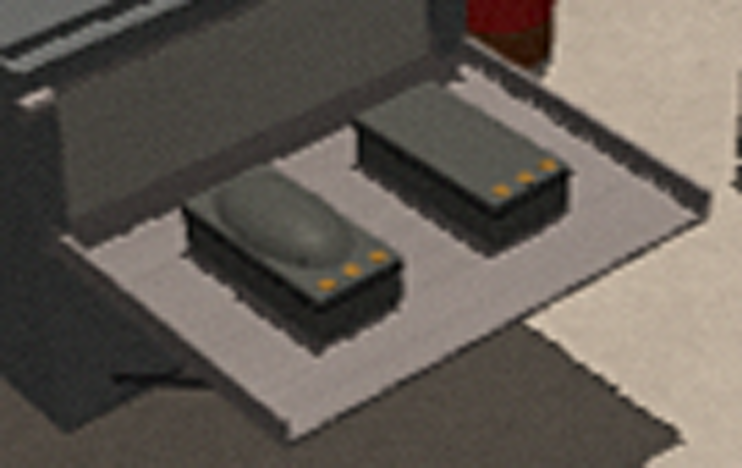

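Confirmed: the near pack (crop centre (200,318)) has the dome, and the far one (crop centre (212,152)) has a flat lid. Next I'll measure both packs and the ledge.

```bash
python3 - <<'E'
from h import *
T=lambda c:(180+(c[0]+.5)/5-.5,135+(c[1]+.5)/5-.5)
S=lambda c:(180+(c[0]+.5)/5.5-.5,140+(c[1]+.5)/5.5-.5)
def show(n,cam,pts,z):
    f=T if cam=="top" else S
    P=np.array([onz(cam,*f(p),z)[:2] for p in pts]);print(n,cam,P.round(4).tolist(),"mean",P.mean(0).round(4));return P
def ang(P): d=(P[0]-P[1])+(P[3]-P[2]);return np.degrees(np.arctan2(d[1],d[0])),np.linalg.norm(d)/2
for n,c,p in [("sw","top",[(122,275),(288,283),(285,358),(122,353)]),("good","top",[(132,112),(292,119),(290,190),(134,187)]),
 ("sw","side",[(270,167),(402,265),(322,305),(185,205)]),("good","side",[(430,83),(570,173),(492,210),(357,122)])]:
    print(ang(show(n,c,p,.135)))
show("ledge lip outer","top",[(370,52)],.122);show("ledge lip outer","top",[(342,447),(75,437)],.122)
show("lip back","top",[(92,38)],.122)
show("ledge outer edge","side",[(288,430),(700,215)],.110)
show("lip tops","side",[(288,422),(710,193),(62,235),(465,40)],.122)
# roof corners
U=lambda c:((c[0]+.5)/1.5625-.5,(c[1]+.5)/1.5625-.5)
for p in [(147,200),(302,211),(292,346),(136,336)]: print("roof",onz("top",*U(p),.204).round(4))
E
```

```text
sw top [[0.4867, -0.004], [0.4803, -0.1014], [0.4364, -0.0989], [0.441, -0.0035]] mean [ 0.4611 -0.052 ]
(np.float64(86.76389338981616), np.float64(0.09650719388289541))
good top [[0.5831, -0.0108], [0.5772, -0.1052], [0.5351, -0.1034], [0.5385, -0.0116]] mean [ 0.5585 -0.0577]
(np.float64(87.15018070961533), np.float64(0.09322630966927645))
sw side [[0.4831, -0.0132], [0.4745, -0.1063], [0.4325, -0.1018], [0.4383, -0.0076]] mean [ 0.4571 -0.0572]
(np.float64(85.6159248833578), np.float64(0.09395167613930841))
good side [[0.5795, -0.0169], [0.5723, -0.1122], [0.5288, -0.1065], [0.5341, -0.0156]] mean [ 0.5537 -0.0628]
(np.float64(86.18065860848056), np.float64(0.09332241325833913))
ledge lip outer top [[0.6187, -0.1521]] mean [ 0.6187 -0.1521]
ledge lip outer top [[0.3839, -0.1313], [0.3923, 0.0261]] mean [ 0.3881 -0.0526]
lip back top [[0.6302, 0.0141]] mean [0.6302 0.0141]
ledge outer edge side [[0.3882, -0.1278], [0.6149, -0.1527]] mean [ 0.5016 -0.1403]
lip tops side [[0.3828, -0.1347], [0.6179, -0.1553], [0.397, 0.0286], [0.6309, 0.0114]] mean [ 0.5071 -0.0625]
roof [0.6646 0.3062 0.204 ]
roof [0.6367 0.0189 0.204 ]
roof [0.3946 0.0384 0.204 ]
roof [0.4158 0.3232 0.204 ]
```

The setup has a geometry problem. With the tool vertical, the lintel stops the fingers at or before the front face. I need to know how the arm behaves at its reach limit, in particular whether it tilts the hand. The test is short and in free air.

```bash
python3 -m inch '[{"hand":1,"slide":[0,6,3],"yaw":0},{"hand":1,"slide":[0,12,6],"yaw":0},{"hand":1,"slide":[0,18,8],"yaw":0},{"hand":1,"slide":[0,24,8],"yaw":0},{"hand":1,"slide":[0,30,8],"yaw":0},{"hand":1,"slide":[0,36,8],"yaw":0},{"hand":1,"slide":[0,40,8],"yaw":0},{"hand":1,"slide":[0,40,8],"yaw":0}]'; python3 -c "
from h import *
s=sense();print(s['time_s'],s['tcp_pos'],s['ee_rot'].round(3) if hasattr(s['ee_rot'],'round') else s['ee_rot'],s['joints'])"
```

```text
time_s: 1.2
tcp_pos: [0.1992, 0.8963, 0.3362]
ee_rot: [[0.938, -0.348, 0.013], [-0.348, -0.937, 0.044], [-0.003, -0.045, -0.999]]
wrist_force: [1.3, 0.4, 3.1]
gripper_width: 0.172
1.2 [0.19917851 0.89626464 0.33617496] [[ 0.938 -0.348  0.013]
 [-0.348 -0.937  0.044]
 [-0.003 -0.045 -0.999]] [  87.65880398   61.34674082   80.656745      0.659761   -106.77436691
  -17.81503106]
```

```bash
python3 -m inch '[{"hand":1,"slide":[0,6,0],"yaw":0},{"hand":1,"slide":[0,12,0],"yaw":0},{"hand":1,"slide":[0,18,0],"yaw":0}]';python3 -m inch '[{"hand":1,"slide":[0,-6,0],"yaw":0},{"hand":1,"slide":[0,-12,0],"yaw":0},{"hand":1,"slide":[0,-18,0],"yaw":0},{"hand":1,"slide":[0,-24,0],"yaw":0}]'
```

```text
time_s: 1.58
tcp_pos: [0.1802, 0.928, 0.3002]
ee_rot: [[0.937, -0.347, 0.024], [-0.348, -0.933, 0.09], [-0.009, -0.092, -0.996]]
wrist_force: [-0.1, -0.5, 0.9]
gripper_width: 0.01
time_s: 2.08
tcp_pos: [0.1806, 0.7422, 0.3012]
ee_rot: [[0.937, -0.347, 0.024], [-0.348, -0.933, 0.092], [-0.01, -0.095, -0.995]]
wrist_force: [0.5, 1.5, 0.4]
gripper_width: 0.003
```

The commanded pose adopts whatever pose was reached, so a lean gained at the reach limit persists. The documented out-of-reach behaviour therefore gives me a tilted hand. I need about 35–40° pointing toward +y, with the jaw axis level along safe y. I'll yaw first, then overreach.

```bash
python3 -m inch '[{"hand":1,"slide":[-4,2,2],"yaw":-0.18},{"hand":1,"slide":[-8,5,4],"yaw":-0.36},{"hand":1,"slide":[-12,8,6],"yaw":-0.54},{"hand":1,"slide":[-16,11,9],"yaw":-0.72},{"hand":1,"slide":[-20,14,12],"yaw":-0.9},{"hand":1,"slide":[-24,17,15],"yaw":-1.08},{"hand":1,"slide":[-24,20,20],"yaw":-1.3},{"hand":1,"slide":[-24,23,26],"yaw":-1.3},{"hand":1,"slide":[-24,26,31],"yaw":-1.3},{"hand":1,"slide":[-24,29,36],"yaw":-1.3}]'; python3 -c "
from h import *
s=sense();print(s['joints'])"
```

```text
time_s: 3.32
tcp_pos: [-0.0467, 0.8372, 0.4798]
ee_rot: [[-0.08, -0.993, 0.09], [-0.995, 0.084, 0.044], [-0.051, -0.086, -0.995]]
wrist_force: [0.2, -1.1, 1.2]
gripper_width: -0.001
[ 105.74195717   52.76417863   80.6560328     6.35461263 -116.72203896
 -107.53683807]
```

```bash
python3 -m inch '[{"hand":1,"slide":[0,3,5],"yaw":0},{"hand":1,"slide":[0,6,10],"yaw":0},{"hand":1,"slide":[0,9,15],"yaw":0},{"hand":1,"slide":[0,12,20],"yaw":0},{"hand":1,"slide":[0,15,25],"yaw":0},{"hand":1,"slide":[0,18,30],"yaw":0},{"hand":1,"slide":[0,21,35],"yaw":0},{"hand":1,"slide":[0,24,40],"yaw":0}]'; python3 -c "
from h import *
s=sense();print(s['joints'])"
```

```text
time_s: 4.32
tcp_pos: [-0.0334, 0.7825, 0.5668]
ee_rot: [[-0.077, -0.993, 0.094], [-0.993, 0.085, 0.082], [-0.089, -0.087, -0.992]]
wrist_force: [-0.2, 0.4, 1.0]
gripper_width: -0.001
[ 106.11533998   46.61807479   80.60643785    7.53009151 -120.74683114
 -106.73965599]
```

```bash
for i in 1; do python3 -m inch '[{"hand":1,"slide":[0,6,0],"yaw":0},{"hand":1,"slide":[0,12,0],"yaw":0}]'; python3 -m inch '[{"hand":1,"slide":[0,6,0],"yaw":0},{"hand":1,"slide":[0,12,0],"yaw":0}]'; python3 -m inch '[{"hand":1,"slide":[0,6,0],"yaw":0}]';python3 -m inch '[{"hand":1,"slide":[0,6,0],"yaw":0}]'; done | grep -E "time|tcp|rot"
```

```text
time_s: 4.58
tcp_pos: [-0.0303, 0.8262, 0.5235]
ee_rot: [[-0.073, -0.993, 0.096], [-0.99, 0.084, 0.117], [-0.124, -0.086, -0.988]]
time_s: 4.82
tcp_pos: [-0.027, 0.8652, 0.483]
ee_rot: [[-0.07, -0.993, 0.098], [-0.984, 0.084, 0.155], [-0.163, -0.086, -0.983]]
time_s: 4.95
tcp_pos: [-0.0249, 0.8876, 0.4636]
ee_rot: [[-0.067, -0.993, 0.1], [-0.978, 0.085, 0.191], [-0.198, -0.085, -0.976]]
time_s: 5.08
tcp_pos: [-0.0233, 0.91, 0.4408]
ee_rot: [[-0.063, -0.993, 0.101], [-0.971, 0.084, 0.222], [-0.229, -0.084, -0.97]]
```

```bash
{ python3 -m inch '[{"hand":1,"slide":[-5,3,2],"yaw":0}]'; python3 -m inch '[{"hand":1,"slide":[-5,3,2],"yaw":0}]'; python3 -m inch '[{"hand":1,"slide":[-5,3,2],"yaw":0}]';python3 -m inch '[{"hand":1,"slide":[-4,3,4],"yaw":0}]'; python3 -m inch '[{"hand":1,"slide":[-4,3,4],"yaw":0}]'; python3 -m inch '[{"hand":1,"slide":[-4,3,4],"yaw":0}]'; } | grep -E "time|tcp|rot"
```

```text
time_s: 5.2
tcp_pos: [-0.0663, 0.9122, 0.4391]
ee_rot: [[-0.066, -0.992, 0.103], [-0.967, 0.089, 0.238], [-0.246, -0.084, -0.966]]
time_s: 5.32
tcp_pos: [-0.1157, 0.9108, 0.4456]
ee_rot: [[-0.06, -0.993, 0.1], [-0.959, 0.085, 0.27], [-0.277, -0.08, -0.958]]
time_s: 5.45
tcp_pos: [-0.1604, 0.909, 0.448]
ee_rot: [[-0.056, -0.994, 0.096], [-0.951, 0.082, 0.298], [-0.304, -0.075, -0.95]]
time_s: 5.58
tcp_pos: [-0.192, 0.9017, 0.461]
ee_rot: [[-0.05, -0.995, 0.092], [-0.942, 0.078, 0.326], [-0.331, -0.07, -0.941]]
time_s: 5.7
tcp_pos: [-0.2192, 0.8935, 0.4795]
ee_rot: [[-0.049, -0.995, 0.085], [-0.929, 0.077, 0.362], [-0.367, -0.062, -0.928]]
time_s: 5.82
tcp_pos: [-0.246, 0.8856, 0.4949]
ee_rot: [[-0.047, -0.996, 0.078], [-0.915, 0.074, 0.396], [-0.4, -0.053, -0.915]]
```

```bash
{ python3 -m inch '[{"hand":1,"slide":[-4,4,3],"yaw":0}]'; python3 -m inch '[{"hand":1,"slide":[-4,4,3],"yaw":0}]'; python3 -m inch '[{"hand":1,"slide":[-4,4,3],"yaw":0}]';python3 -m inch '[{"hand":1,"slide":[-3,4,3],"yaw":0}]'; python3 -m inch '[{"hand":1,"slide":[-3,4,3],"yaw":0}]'; python3 -m inch '[{"hand":1,"slide":[-3,4,3],"yaw":0}]';python3 -m inch '[{"hand":1,"slide":[-3,4,3],"yaw":0}]'; } | grep -E "time|tcp|rot"; python3 -c "
from h import *
s=sense();print(s['joints'])"
```

```text
time_s: 5.95
tcp_pos: [-0.2716, 0.8857, 0.4991]
ee_rot: [[-0.044, -0.997, 0.068], [-0.9, 0.07, 0.431], [-0.435, -0.042, -0.9]]
time_s: 6.08
tcp_pos: [-0.2961, 0.8871, 0.499]
ee_rot: [[-0.042, -0.997, 0.06], [-0.885, 0.065, 0.461], [-0.464, -0.033, -0.885]]
time_s: 6.2
tcp_pos: [-0.3192, 0.888, 0.5004]
ee_rot: [[-0.039, -0.998, 0.05], [-0.868, 0.059, 0.493], [-0.495, -0.024, -0.869]]
time_s: 6.32
tcp_pos: [-0.3338, 0.8907, 0.504]
ee_rot: [[-0.037, -0.999, 0.039], [-0.85, 0.052, 0.524], [-0.525, -0.014, -0.851]]
time_s: 6.45
tcp_pos: [-0.3458, 0.8939, 0.509]
ee_rot: [[-0.037, -0.999, 0.028], [-0.83, 0.046, 0.555], [-0.556, -0.002, -0.831]]
time_s: 6.58
tcp_pos: [-0.3583, 0.8971, 0.5132]
ee_rot: [[-0.037, -0.999, 0.016], [-0.81, 0.039, 0.585], [-0.585, 0.009, -0.811]]
time_s: 6.7
tcp_pos: [-0.3709, 0.9003, 0.517]
ee_rot: [[-0.036, -0.999, 0.004], [-0.789, 0.031, 0.613], [-0.613, 0.019, -0.79]]
[ 126.37596751   56.12653281   80.60442613   21.6816417   -83.09231136
 -125.04671245]
```

The hand now leans 38° toward +y with the jaws level, at t = 6.7 s. I'll move round to above the ledge.

```bash
{ python3 -m inch '[{"hand":1,"slide":[5,-3,0],"yaw":0},{"hand":1,"slide":[10,-6,0],"yaw":0},{"hand":1,"slide":[15,-9,0],"yaw":0},{"hand":1,"slide":[20,-12,0],"yaw":0},{"hand":1,"slide":[26,-14,0],"yaw":0},{"hand":1,"slide":[32,-16,0],"yaw":0},{"hand":1,"slide":[38,-18,0],"yaw":0},{"hand":1,"slide":[44,-20,0],"yaw":0},{"hand":1,"slide":[50,-22,0],"yaw":0},{"hand":1,"slide":[50,-22,0],"yaw":0}]';
python3 -m inch '[{"hand":1,"slide":[5,-3,0],"yaw":-0.07},{"hand":1,"slide":[10,-6,0],"yaw":-0.07},{"hand":1,"slide":[15,-10,0],"yaw":-0.07},{"hand":1,"slide":[19,-14,0],"yaw":-0.07},{"hand":1,"slide":[23,-19,0],"yaw":-0.07},{"hand":1,"slide":[26,-24,0],"yaw":-0.07},{"hand":1,"slide":[28,-30,0],"yaw":-0.07},{"hand":1,"slide":[30,-36,0],"yaw":-0.07},{"hand":1,"slide":[32,-42,0],"yaw":-0.07},{"hand":1,"slide":[32,-48,0],"yaw":-0.07}]'; } | grep -E "time|tcp|rot"
python3 - <<'E'
from h import *
print(sense()['joints'],onz("top",307,109,.15),onz("top",307,125,0))
E
```

```text
time_s: 7.95
tcp_pos: [0.1317, 0.6787, 0.5178]
ee_rot: [[-0.037, -0.999, 0.005], [-0.789, 0.032, 0.614], [-0.613, 0.018, -0.79]]
time_s: 9.2
tcp_pos: [0.4502, 0.1978, 0.5165]
ee_rot: [[-0.092, -0.995, 0.049], [-0.786, 0.102, 0.61], [-0.611, 0.017, -0.791]]
[ 24.64481585  -0.92157934   7.8051582  -32.81787684 -79.91414139
 -30.4641218 ] [ 0.71987212 -0.31203221  0.15      ] [ 0.70372082 -0.33099814  0.        ]
```

```bash
{ python3 -m inch '[{"hand":1,"slide":[0,-6,0],"yaw":0},{"hand":1,"slide":[0,-12,-1],"yaw":0},{"hand":1,"slide":[0,-18,-3],"yaw":0},{"hand":1,"slide":[0,-24,-5],"yaw":0},{"hand":1,"slide":[0,-30,-7],"yaw":0},{"hand":1,"slide":[0,-35,-9],"yaw":0},{"hand":1,"slide":[0,-38,-14],"yaw":0},{"hand":1,"slide":[0,-38,-20],"yaw":0},{"hand":1,"slide":[0,-38,-24],"yaw":0},{"hand":1,"slide":[0,-38,-24],"yaw":0}]'; }
python3 - <<'E'
from h import *
s=capture("side")[90:240,140:340];cv2.imwrite("pics/s1.png",cv2.resize(s,None,fx=4,fy=4,interpolation=cv2.INTER_CUBIC))
q=sense();R=np.array(q['ee_rot']);tip=q['tcp_pos']+.07*R[:,2]
d=np.array([.083,.9965]);r=tip[:2]-[.516,.031];print("tip",tip,"safe x,y",r@d,r@[-d[1],d[0]],proj("side",tip))
E
```

```text
time_s: 10.45
tcp_pos: [0.4484, -0.1799, 0.274]
ee_rot: [[-0.096, -0.994, 0.043], [-0.785, 0.102, 0.611], [-0.612, 0.025, -0.79]]
wrist_force: [0.1, -0.2, 0.9]
gripper_width: 0.006
tip [ 0.45265088 -0.1377735   0.22104331] safe x,y -0.1734407748667033 0.04911920002912051 (np.float64(254.64184731324102), np.float64(166.86498257671013))
```

View pics/s1.png

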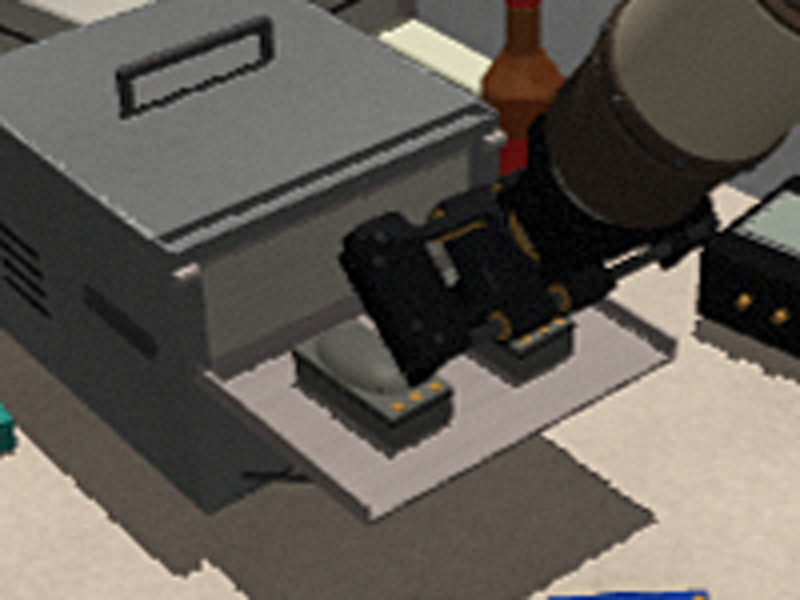

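```bash
python3 - <<'E'
from h import *
q=sense();R=np.array(q['ee_rot']);t=np.array(q['tcp_pos'])
for n,p in [("tip",(0,0,.07)),("tipclosed corners",(.0095,.015,.07)),("",(-.0095,.015,.07)),("tcp",(0,0,0)),("bodyfront +y",(-.0375,.095,0)),("bodyrear +y",(.0375,.095,0)),("+y fr, back100",(-.0375,.095,-.1)),("bodyfront -y",(-.0375,-.095,0)),("bodyrear -y",(.0375,-.095,0))]:
    w=t+R@np.array(p);u=np.array(proj("side",w));print(n,w.round(3),((u-[140,90])*4).round())
s=capture("side")[110:200,190:300];cv2.imwrite("pics/s2.png",np.clip(cv2.resize(s,None,fx=6.5,fy=6.5,interpolation=cv2.INTER_CUBIC).astype(float)*2.2,0,255).astype(np.uint8))
E
```

```text
tip [ 0.453 -0.138  0.221] [459. 307.]
tipclosed corners [ 0.437 -0.144  0.216] [445. 333.]
 [ 0.439 -0.129  0.227] [428. 302.]
tcp [ 0.449 -0.18   0.276] [511. 254.]
bodyfront +y [ 0.358 -0.141  0.301] [320. 256.]
bodyrear +y [ 0.351 -0.2    0.255] [397. 390.]
+y fr, back100 [ 0.354 -0.202  0.38 ] [392. 162.]
bodyfront -y [ 0.547 -0.161  0.297] [613. 133.]
bodyrear -y [ 0.54  -0.22   0.252] [685. 253.]
```

View pics/s2.png

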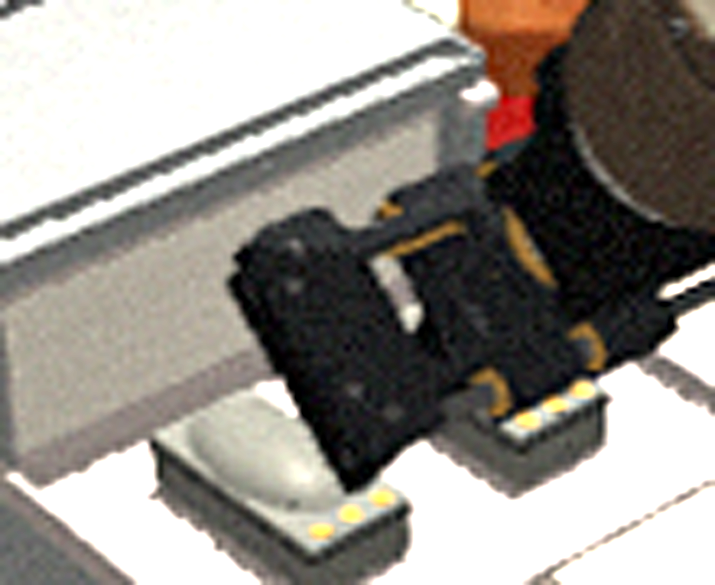

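The side view shows the near end of the gripper body at crop (345–410, 245–380), which matches the body model, and the fingers are hidden behind it. I'll descend behind the pack's rear end.

```bash
python3 -m inch '[{"hand":1,"slide":[0,0.5,-4],"yaw":0},{"hand":1,"slide":[0,0.5,-8],"yaw":0},{"hand":1,"slide":[0,0.5,-9.5],"yaw":0},{"hand":1,"slide":[0,0.5,-10.0],"yaw":0},{"hand":1,"slide":[0,0.5,-10.0],"yaw":0}]'
cat > st.py <<'E'
from h import *
q=sense();R=np.array(q['ee_rot']);tip=q['tcp_pos']+.07*R[:,2]
d=np.array([.083,.9965]);r=tip[:2]-[.516,.031];print("tip",tip.round(4),"safe x,y",(r@d).round(4),(r@[-d[1],d[0]]).round(4),q['time_s'])
E
python3 st.py
```

```text
time_s: 11.18
tcp_pos: [0.4502, -0.1755, 0.1779]
ee_rot: [[-0.089, -0.995, 0.049], [-0.787, 0.101, 0.608], [-0.61, 0.016, -0.792]]
wrist_force: [0.2, 0.1, -0.1]
gripper_width: 0.001
tip [ 0.4537 -0.1329  0.1225] safe x,y -0.1685 0.0485 11.175
```

```bash
{ python3 -m inch '[{"hand":1,"slide":[0.1,1,-0.2],"yaw":0},{"hand":1,"slide":[0.1,1.8,-0.2],"yaw":0},{"hand":1,"slide":[0.2,2.4,-0.2],"yaw":0},{"hand":1,"slide":[0.3,3,-0.2],"yaw":0},{"hand":1,"slide":[0.3,4,-0.2],"yaw":0},{"hand":1,"slide":[0.4,5,-0.2],"yaw":0},{"hand":1,"slide":[0.5,6,-0.2],"yaw":0},{"hand":1,"slide":[0.6,7,-0.2],"yaw":0},{"hand":1,"slide":[0.7,8,-0.2],"yaw":0},{"hand":1,"slide":[0.7,9,-0.2],"yaw":0}]'; python3 st.py; }
python3 - <<'E'
from h import *
s=capture("side")[90:240,140:340];t=capture("top")[125:235,150:270]
a=cv2.resize(s,None,fx=2.6,fy=2.6,interpolation=cv2.INTER_CUBIC);b=cv2.resize(t,(280,257),interpolation=cv2.INTER_CUBIC);b=cv2.copyMakeBorder(b,0,a.shape[0]-257,0,0,0)
cv2.imwrite("pics/p1.png",np.clip(np.hstack([a,b])*1.6,0,255).astype(np.uint8))
E
```

```text
time_s: 12.42
tcp_pos: [0.4566, -0.0845, 0.1746]
ee_rot: [[-0.091, -0.995, 0.047], [-0.787, 0.101, 0.609], [-0.611, 0.018, -0.792]]
wrist_force: [-0.6, -2.7, 2.4]
gripper_width: 0.006
tip [ 0.4599 -0.0419  0.1192] safe x,y -0.0773 0.0498 12.425
```

View pics/p1.png

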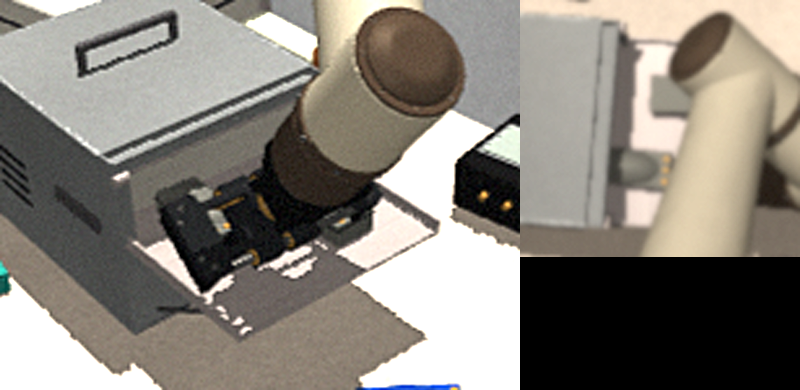

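The pack is moving straight in under the flap with about 3 N of push. The good pack is still in place at crop (670,95). I'll continue.

```bash
python3 -m inch '[{"hand":1,"slide":[0.1,1,0.1],"yaw":0},{"hand":1,"slide":[0.2,2,0.1],"yaw":0},{"hand":1,"slide":[0.2,3,0.1],"yaw":0},{"hand":1,"slide":[0.3,4,0.1],"yaw":0},{"hand":1,"slide":[0.4,5,0.1],"yaw":0},{"hand":1,"slide":[0.5,6,0.1],"yaw":0},{"hand":1,"slide":[0.5,6.5,0.1],"yaw":0}]'; python3 st.py; python3 -m inch '[{"hand":1,"slide":[0,0.4,0],"yaw":0},{"hand":1,"slide":[0.1,0.8,0],"yaw":0},{"hand":1,"slide":[0.1,1.2,0],"yaw":0},{"hand":1,"slide":[0.1,1.6,0],"yaw":0}]'; python3 st.py
```

```text
time_s: 13.4
tcp_pos: [0.4615, -0.0194, 0.1757]
ee_rot: [[-0.09, -0.995, 0.047], [-0.786, 0.1, 0.61], [-0.611, 0.018, -0.791]]
wrist_force: [-0.6, -1.3, 0.2]
gripper_width: 0.003
tip [0.4647 0.0233 0.1203] safe x,y -0.0119 0.0504 13.4
time_s: 13.9
tcp_pos: [0.4625, -0.004, 0.1756]
ee_rot: [[-0.091, -0.995, 0.047], [-0.786, 0.101, 0.61], [-0.611, 0.018, -0.791]]
wrist_force: [-1.2, -1.3, 0.5]
gripper_width: 0.004
tip [0.4658 0.0387 0.1202] safe x,y 0.0035 0.0507 13.9
```

```bash
python3 -m inch '[{"hand":1,"slide":[0,0.3,0],"yaw":0},{"hand":1,"slide":[0,0.6,0],"yaw":0},{"hand":1,"slide":[0,0.6,0],"yaw":0},{"hand":1,"slide":[0,0.6,0],"yaw":0}]'; python3 st.py
```

```text
time_s: 14.4
tcp_pos: [0.4622, 0.0024, 0.1754]
ee_rot: [[-0.091, -0.995, 0.047], [-0.786, 0.101, 0.61], [-0.612, 0.019, -0.791]]
wrist_force: [0.0, 0.1, -1.0]
gripper_width: 0.005
tip [0.4655 0.0451 0.1201] safe x,y 0.0098 0.0515 14.4
```

Contact force fell to about 0, so the pack has probably tipped down the chute. I'll draw straight back, lift and look.

```bash
python3 -m inch '[{"hand":1,"slide":[-0.2,-2,0],"yaw":0},{"hand":1,"slide":[-0.4,-5,0],"yaw":0},{"hand":1,"slide":[-0.7,-9,0],"yaw":0},{"hand":1,"slide":[-1.1,-13,0],"yaw":0},{"hand":1,"slide":[-1.5,-17,0],"yaw":0},{"hand":1,"slide":[-1.7,-20,1],"yaw":0},{"hand":1,"slide":[-1.7,-21,6],"yaw":0},{"hand":1,"slide":[-1.7,-21,12],"yaw":0},{"hand":1,"slide":[-1.7,-21,18],"yaw":0},{"hand":1,"slide":[-1.7,-21,24],"yaw":0}]'
python3 -m inch '[{"hand":1,"slide":[0,-3,4],"yaw":0},{"hand":1,"slide":[0,-6,8],"yaw":0},{"hand":1,"slide":[0,-8,10],"yaw":0},{"hand":1,"slide":[0,-8,10],"yaw":0}]'
python3 - <<'E'
from h import *
s=capture("side")[90:240,140:340];t=capture("top")[115:245,150:280]
a=cv2.resize(s,None,fx=2.6,fy=2.6,interpolation=cv2.INTER_CUBIC);b=cv2.resize(t,(280,280),interpolation=cv2.INTER_CUBIC);b=cv2.copyMakeBorder(b,0,a.shape[0]-280,0,0,0)
cv2.imwrite("pics/p2.png",np.clip(np.hstack([a,b])*1.6,0,255).astype(np.uint8))
E
```

```text
time_s: 15.65
tcp_pos: [0.445, -0.2076, 0.4173]
ee_rot: [[-0.091, -0.995, 0.047], [-0.786, 0.1, 0.61], [-0.612, 0.019, -0.791]]
wrist_force: [0.9, -0.1, -0.1]
gripper_width: 0.002
time_s: 16.15
tcp_pos: [0.4456, -0.2889, 0.5159]
ee_rot: [[-0.091, -0.995, 0.049], [-0.786, 0.102, 0.609], [-0.611, 0.017, -0.791]]
wrist_force: [0.3, 0.8, -1.0]
gripper_width: 0.007
```

View pics/p2.png

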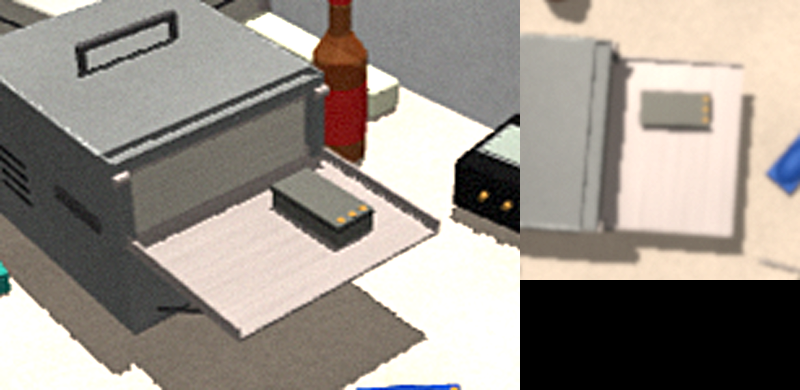

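The view shows the ledge empty apart from the good pack, and the flap panel down. I'll do one numeric comparison with the first picture.

```bash
python3 - <<'E'
from h import *
for c in("side","top"):
    n=cv2.resize(capture(c),(800,600),interpolation=cv2.INTER_CUBIC);o=cv2.imread(f"pics/{c}0.png")
    d=cv2.GaussianBlur(cv2.absdiff(n,o),(5,5),0).max(2)
    m=(d>25).astype(np.uint8)
    k,_,s,_=cv2.connectedComponentsWithStats(m)
    print(c,[tuple(x) for x in s[1:] if x[4]>60])
    if c=="side":
        q=np.array([[302,242],[405,190],[412,232],[305,275]]);w=np.zeros(d.shape,np.uint8);cv2.fillPoly(w,[q],1);print("flap diff mean/max",d[w>0].mean(),d[w>0].max())
s=sense();print(s["time_s"],s["wrist_force"])
E
```

```text
side [(np.int32(26), np.int32(0), np.int32(87), np.int32(39), np.int32(2548)), (np.int32(407), np.int32(0), np.int32(221), np.int32(140), np.int32(16791)), (np.int32(26), np.int32(35), np.int32(84), np.int32(141), np.int32(8796)), (np.int32(0), np.int32(43), np.int32(26), np.int32(123), np.int32(1862)), (np.int32(0), np.int32(180), np.int32(135), np.int32(271), np.int32(16007)), (np.int32(332), np.int32(265), np.int32(65), np.int32(56), np.int32(2179)), (np.int32(0), np.int32(414), np.int32(89), np.int32(76), np.int32(5410)), (np.int32(24), np.int32(456), np.int32(525), np.int32(144), np.int32(31831)), (np.int32(0), np.int32(470), np.int32(33), np.int32(46), np.int32(463)), (np.int32(0), np.int32(503), np.int32(25), np.int32(97), np.int32(1240)), (np.int32(515), np.int32(532), np.int32(15), np.int32(8), np.int32(99)), (np.int32(513), np.int32(553), np.int32(13), np.int32(7), np.int32(61))]
flap diff mean/max 2.6475086906141367 7
top [(np.int32(510), np.int32(179), np.int32(87), np.int32(98), np.int32(5952)), (np.int32(584), np.int32(208), np.int32(54), np.int32(61), np.int32(1728)), 
[... 698 characters left out ...]
 np.int32(375), np.int32(49), np.int32(24), np.int32(738)), (np.int32(0), np.int32(439), np.int32(29), np.int32(56), np.int32(1192)), (np.int32(205), np.int32(465), np.int32(117), np.int32(70), np.int32(1915)), (np.int32(339), np.int32(501), np.int32(21), np.int32(13), np.int32(150)), (np.int32(319), np.int32(512), np.int32(25), np.int32(15), np.int32(312)), (np.int32(353), np.int32(515), np.int32(17), np.int32(22), np.int32(226)), (np.int32(275), np.int32(519), np.int32(7), np.int32(15), np.int32(65)), (np.int32(205), np.int32(543), np.int32(51), np.int32(34), np.int32(236)), (np.int32(0), np.int32(588), np.int32(28), np.int32(12), np.int32(226))]
16.35 [-0.26327799  0.28855324 -0.36168623]
```

The flap matches its shut picture (max difference 7), and the good pack is unchanged. The remaining differences in the top view are the arm and its shadow, since the side view shows nothing changed at the wheels, mug or transmitter.

```bash
python3 -c "
from station import finish_job;print(finish_job())"
```

```text
the job is handed in; nothing more can be done
None
```

The swollen pack has gone in under the flap. The flap hangs shut again, and the job is handed in at about 16.4 s of the 43 s allowed. No verdict was reported.

**How it was done:** A vertical hand would have been stopped by the lintel before the pack's middle passed the chute edge. The move command only shifts and turns the hand, but poses beyond the arm's reach make it lean, and that lean carries into the next call. I used this in free air to tilt the hand 38° forward with the jaws level. I then pushed the pack's rear end straight in with closed fingertips, to about 17 mm behind the front face, and drew the hand straight back out.

**Last checks:**
- **Push force:** The wrist force read at the end of each push was at most about 4 N, and fell to about 1 N, with none along the push direction, at the end of the push. Contact force on the pack itself was not measured.
- **Flap:** Its area in the side picture matches the first, shut picture (largest difference 7 of 255).
- **Ledge:** Only the swollen pack is gone, and the good pack shows no change in either view.
- **Other objects:** In the side view nothing changed at the wheels, transmitter or mug. The screwdriver and mug areas overlap or lie near changed regions, which I took to be the arm and its shadow. The bottle area overlaps a changed region too, so these were not checked separately.
- **Not seen:** The pack inside the safe is not visible. That it slid down the chute is inferred from the force drop, the empty ledge and the shut flap.

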